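Set the light level for the glass sample wall

ROBOT

A 6-joint arm with a two-finger parallel gripper is mounted at the origin on the work surface. World frame = base frame: x ahead of the robot, y to its left, z up, the work surface at z = 0. Lengths are in mm, angles in rad, forces in N, time in s.
With the tool pointing down it reaches from about 275 to 1000 mm from the base axis. Payload 8.4 kg.
Tool frame: the origin (TCP) lies at the centre of the arm's flange, where the gripper is bolted on; the fingertips stand 173 mm ahead of it and the grasp point (between the pads) lies 155 mm ahead of it; z points along the fingers, y is the direction in which the jaws open and shut (so a half turn about z gives the same grasp; the last joint's range is limited). The gripper opens to 85 mm and grips with 20 to 120 N. Pads are 22 mm wide; open, the fingers measure 114 mm over their backs; the gripper's body (76 mm by 85 mm) begins 54 mm behind the grasp point. The pads swing forward as they close: fully open they stand 13 mm farther back than shut.
Start: joints at [-1.299, 0.353, 1.633, -0, 1.155, -0.002], TCP at [168.994, -601.723, 404.681] pointing down, gripper open.
Joint ranges: [-2.63, 2.63], [-0.92, 2.1], [0.06, 2.66], [-1.3, 4.44], [0, 2.69], [-3.02, 3.02]. Speed limits (rad/s): [2.22, 2.22, 2.79, 3.14, 3.14, 3.14].

INTERFACE

Orientations are given as [roll, pitch, yaw] about the fixed x, y, z axes, in that order (R = Rz(yaw) Ry(pitch) Rx(roll)).
In Python, from rig import sense, grab_frame, camera_model, sign_off gives the robot as it stands. The module is installed in compiled form; this text tells all that it offers.
- The arm moves only by the tool step_arm, never from a script. Its argument "commands" is a list of rows, each a list of 3 entries, a list of its own where there are three numbers: the shift along the tool's x, y, z in mm, then the turn about the tool's z in rad, then the opening, from 0 (shut) to 1 (fully open). A call has 1 to 20 rows; each row shifts and turns the pose as measured when the row begins, along the tool's axes as they then stand; what a row does not reach is not made up. A row lasts 1/8 s, in which the tool goes at most 62.5 mm and 10.7 degrees, less where a joint would pass 70% of its speed; a pose out of reach is approached as far as the arm can. A call with a gripper value outside its range is refused whole. The fingers move at their own pace and stop on an object; "force" is the grip in N (left out, the last holds). Time passes only in rows, so rows that do not move let the fingers close. It gives the time, the measured TCP pose, the force and the opening at its end, in the units of the state.
- sense(): the state, without advancing time (a new reading comes with each control period).
- grab_frame(name): name is "scene" or "side" or "wrist"; returns the picture (480x640x3 uint8, blue, green, red); there is no depth.
- camera_model(name): a dict with "fx", "fy", "cx", "cy" (pixels), "R" (3x3) and "t" (3): a world point X has camera coordinates R X + t. Camera axes: x right, y down, z forward; pixel columns grow to the right and rows downward; lengths in mm; the calibration is good to about 2 mm. A picture is of the moment at which its call begins: read the wrist's pose just before it. camera_model takes no time and is no camera call; for the wrist camera it gives the pose at the moment of the call.
- sign_off(): hands the job in, once; it reports no verdict.
The state is a dict: "clock": time; "qpos": joint angles; "qvel": joint speeds; "joint_efforts": joint torques, N m; "eef_pos": TCP position; "tcp_rot": TCP orientation; "contact_force": force on the tool from outside, world axes, zero at the start; "wrist_torque": the same for the moment, N m; "opening": opening from 0.0 (shut) to 1.0 (fully open).
Only numpy, scipy, OpenCV 4.12 (cv2) and the standard library are available. Lean on these libraries where they do the work, as an engineer would, in place of code of your own. Each camera call takes 0.05 s, during which the arm holds its last target. There are 200 camera calls.

TASK

Raise the light on the glass sample wall by exactly four clicks: press the black bar knob on the control box down past its loose play and part-way into its spring to unlock it, keep it gently pressed (never hard down, which resets the box) while you turn it four clicks clockwise (do not force it while it is locked), and let it spring up locked there. Then press the white store button on its own block right down and let go, leaving the glass samples and the loupe where they are.

Things in the scene. Friction and masses are not known exactly. Their poses are not given: they have to be found in the camera images.
- box: The fixed control box: 130 (its x) x 150 (its y) x 50 mm high, grey with an aluminium top plate. Origin: centre of its underside, on the table; z up. Black scale marks on the plate, one per click (20 degrees), run on a circle from the box's -x direction clockwise (seen from above) over its +y to its +x.
- knob_axis (a point): Point on the plate, 50 mm over the table, where the knob's vertical axis passes; axes as the box's. Knob at rest: black bar 48 long x 13 wide x 20 mm high on a round skirt 54 mm across; bar's top 57, skirt's top (bar's foot) 37 mm above the plate. Pressed with 1 to 2 N it first sinks loosely with its bushing by 1 to 17 mm (differs each time, not reported); only then does its spring begin.
- dial (a joint): Angle of the knob (rad), growing clockwise seen from above; a click is 0.349 (20 degrees). It starts at click 0 (reads 0), bar along the box's x axis, white pointer end to its -x; four clicks read 1.396. Clicks 0 to 10, a stop beyond each end. A spring ball pulls it into each click; leaving one takes about 0.14 N m. Locked unless pressed (1 degree of play); forcing it then is a failure.
- push (a joint): How far the knob is pressed into its spring, past the loose play (m): 0 locked, 0.011 hard down. The spring starts at about 3 N and takes 1 N more per mm. It turns freely from 0.004 (about 7 N) on; beyond 0.008 (about 11 N) the box resets, a failure. Aim for about 9 N. Let go on a click it springs up and locks. Single readings are as coarse as poses.
- store_top (a point): Centre of the top of the store button, a white round push button 28 mm across, on a dark ring 44 mm across on a grey block 70 x 70 x 40 mm that stands to the box's -y side; top 62 mm above the table. z up.
- store (a joint): Travel of the store button (m), 0 up, 0.006 fully down; starts to move at 1.5 N, fully down at 5 N, springs back.
- ribbed_tile: Bystander: loose amber ribbed glass sample, 100 x 60 x 12 mm, lying flat; origin at the centre of its underside.
- loupe: Bystander: loose black loupe, standing, 42 mm across, 44 mm high; origin at the centre of its underside.
- glass_block: Bystander: loose clear glass block, 50 x 50 x 30 mm; origin at the centre of its underside.

How it is judged (in metres and radians):
On the way, in this order (a step that is already met when the one before it is completed fails the run):
1. the knob stands four clicks clockwise from its start (within 7 degrees), sprung up and locked (within 1.5 mm), for 0.3 s (value of joint dial between 1.275 and 1.517 rad and value of joint push below 0.0015 m), for 0.3 s.
2. the store button is pressed down (at least 4.5 of its 6 mm) with the knob so set (value of joint store above 0.0045 m and value of joint dial between 1.275 and 1.517 rad), for 0.05 s.
At the end, for the whole second after the job is handed in: The knob is at the fourth click (80 degrees, within 7), sprung up to within 1.5 mm and so locked; the store button has been pressed after that and is up again (within 1.5 mm) (all of step 1 and value of joint store below 0.0015 m); the robot touches nothing.
It fails at once if the knob is pressed more than 8 mm into its spring (more than about 11 N): the box resets (value of joint push above 0.008 m).
It fails at once if the knob is forced round while it is locked: it is between two clicks (over 0.06 rad from both) while pressed less than 2 mm into its spring (value of joint push below 0.002 m and (value of joint dial between 0.06 and 0.289 rad or value of joint dial between 0.409 and 0.638 rad or value of joint dial between 0.758 and 0.987 rad or value of joint dial between 1.107 and 1.336 rad or value of joint dial between 1.456 and 1.685 rad or value of joint dial between 1.805 and 2.034 rad or value of joint dial between 2.154 and 2.383 rad or value of joint dial between 2.503 and 2.733 rad or value of joint dial between 2.853 and 3.082 rad or value of joint dial between 3.202 and 3.431 rad)).
It fails at once if a bystander is moved by more than 15 mm (distance of any of ribbed_tile, loupe, glass_block from where it was at the start of the episode above 0.015 m).
It also fails if it takes over 48 s, if anything falls off the work surface, if the arm or the gripper's body presses on something with over 40 N, if the wrist force passes 120 N, or if a joint passes its speed limit or range.

## Working session

There is one attempt and no reset: what is moved stays moved. The work goes in short steps, Python scripts to look and compute and a tool call to move; the robot and the scene stay as the last step left them, time stands still between calls to the robot, and variables do not carry over. Pictures are saved under pics/ and viewed, about 8 in all and at most 12, crops included, and the job is handed in when it is done.

Besides the shell and the picture viewer there is one more tool, called after "Call:" as name(argument=value, ...) on one line, values as JSON. step_arm: Moves the arm, as the interface text tells. Its arguments: {"type":"object","properties":{"commands":{"type":"array","items":{"type":"array"}},"force":{"type":"number"}},"required":["commands"]}

```bash
mkdir -p pics; python3 - <<'E'
from rig import *
import cv2
s=sense(); print({k:s[k] for k in ("clock","eef_pos","tcp_rot","contact_force","wrist_torque","opening")})
a=grab_frame("scene");b=grab_frame("side");c=grab_frame("wrist")
for n,i in zip(("scene","side","wrist"),(a,b,c)):
    cv2.imwrite(f"pics/{n}0.png",i); m=camera_model(n); print(n,m)
E
```

```text
{'clock': 0.0, 'eef_pos': array([ 168.93401343, -601.48601656,  403.94854581]), 'tcp_rot': array([-3.14017779e+00, -1.99719551e-05,  2.73816096e-01]), 'contact_force': array([0.51243807, 1.20174806, 0.22894153]), 'wrist_torque': array([-0.00315742, -0.01102283, -0.0171916 ]), 'opening': 1.0067295694339327}
scene {'fx': 466.5519403203621, 'fy': 466.5519403203621, 'cx': 316.7891401410661, 'cy': 243.3511636226325, 'R': array([[ 0.08966501,  0.99594004,  0.00797653],
       [ 0.62054992, -0.04960058, -0.78259669],
       [-0.77902374,  0.07512138, -0.62247795]]), 't': array([-150.08158974, -277.66439822, 1182.5115294 ])}
side {'fx': 615.1689815238612, 'fy': 615.1689815238612, 'cx': 313.1345256289048, 'cy': 250.89217255964763, 'R': array([[-0.99503354, -0.09930361, -0.00685884],
       [-0.04164055,  0.47784835, -0.87745485],
       [ 0.09041192, -0.8728114 , -0.47961019]]), 't': array([ 568.95414191,   30.85483789, 1002.89820188])}
wrist {'fx': 415.4068423035462, 'fy': 415.4068423035462, 'cx': 321.6621070485057, 'cy': 239.2907827627592, 'R': array([[ 2.69777008e-01, -9.62922716e-01,  4.56385632e-04],
       [-9.11940613e-01, -2.55341387e-01,  3.21193235e-01],
       [-3.09167728e-01, -8.70667466e-02, -9.47013568e-01]]), 't': array([-625.9707278 ,  -41.64270972,  380.30183435])}
```

View pics/scene0.png

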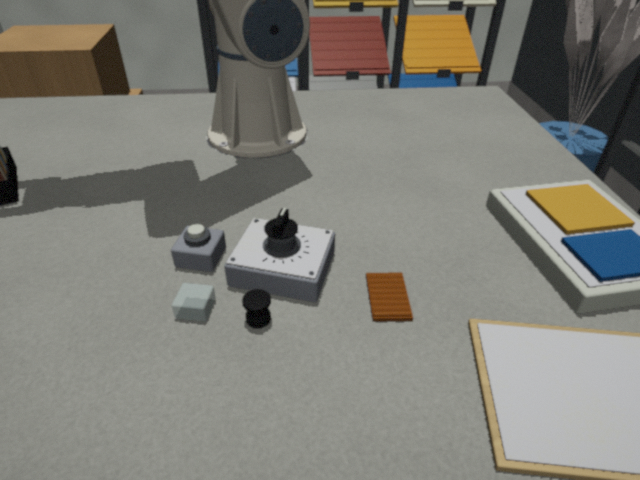

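View pics/side0.png

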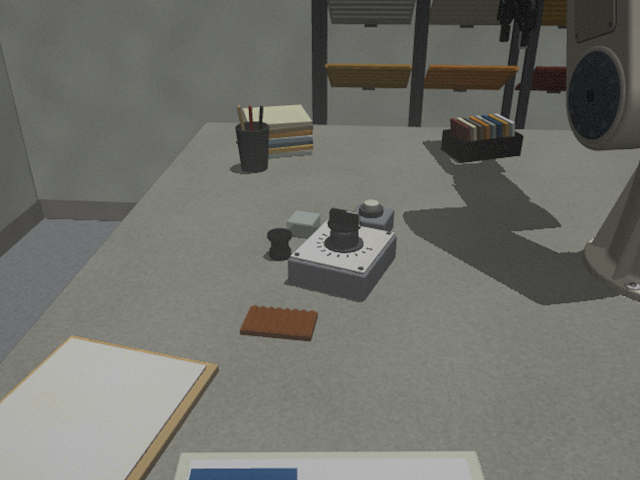

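The scene view shows the control box with its knob at about (281,230), the store block at (198,245), the glass block at (194,302), the loupe at (257,307) and the tile at (388,296). In the side view the knob is at (344,228) and the store button at (371,206). Next I'll measure the plate and the button by casting rays.

```bash
cat > h.py <<'E'
import cv2,numpy as np
def cast(m,uv,z):
    uv=np.atleast_2d(uv).astype(float)
    d=np.c_[(uv[:,0]-m["cx"])/m["fx"],(uv[:,1]-m["cy"])/m["fy"],np.ones(len(uv))]@m["R"]
    o=-m["R"].T@m["t"]
    return o+d*((z-o[2])/d[:,2])[:,None]
def proj(m,X):
    c=np.atleast_2d(X)@m["R"].T+m["t"]; return np.c_[c[:,0]/c[:,2]*m["fx"]+m["cx"],c[:,1]/c[:,2]*m["fy"]+m["cy"]]
E
python3 - <<'E'
from rig import camera_model
from h import *
for n,r in (("scene",(220,210,345,305)),("side",(280,190,405,300))):
    im=cv2.imread(f"pics/{n}0.png"); m=camera_model(n)
    g=im.min(2); k=np.zeros_like(g); k[r[1]:r[3],r[0]:r[2]]=255
    k[g<140]=0
    nn,lab,st,ce=cv2.connectedComponentsWithStats(k)
    i=1+st[1:,4].argmax(); print(n,[(list(map(int,s)),c.round(1)) for s,c in zip(st[1:],ce[1:]) if s[4]>15])
    ys,xs=np.where(lab==i); P=cast(m,np.c_[xs,ys],50)[:,:2].astype(np.float32)
    hull=cv2.convexHull(P); rr=cv2.minAreaRect(hull); print(rr, cv2.boxPoints(rr).round(1).tolist())
    cv2.imwrite(f"pics/{n}_m.png",np.hstack([cv2.resize(im[190:310,170:410],None,fx=3,fy=3,interpolation=2)]))
    w=[(198,230),(371,204)][n=="side"]; print("store",cast(m,w,62))
    b=[(284,214),(344,214)][n=="side"]; print("knob",cast(m,b,107))
E
```

```text
scene [([220, 210, 125, 68, 4594], array([283.8, 241.2])), ([271, 210, 7, 7, 21], array([274.3, 212.5])), ([336, 246, 5, 7, 16], array([337.9, 249.4])), ([340, 260, 5, 8, 23], array([342.7, 262.8])), ([331, 266, 14, 9, 66], array([337.4, 269.9])), ([321, 275, 24, 30, 310], array([333.5, 291.1])), ([222, 296, 5, 8, 17], array([224.1, 299.9])), ([231, 297, 10, 8, 34], array([236. , 301.3])), ([272, 301, 21, 4, 50], array([280.6, 302.9]))]
((506.7828369140625, 46.80835723876953), (214.15890502929688, 175.44894409179688), 85.5226821899414) [[411.0, -53.099998474121094], [585.9000244140625, -66.80000305175781], [602.5999755859375, 146.6999969482422], [427.70001220703125, 160.39999389648438]]
store [[483.54567786 -87.79092495  62.        ]]
knob [[513.64516643  52.80396673 107.        ]]
side [([365, 200, 14, 6, 62], array([371.2, 202.1])), ([289, 211, 30, 13, 225], array([303.3, 217.2])), ([291, 220, 103, 52, 2062], array([343.8, 248.6]))]
((517.1845703125, 47.97990036010742), (141.62498474121094, 121.60448455810547), 71.15248107910156) [[436.79998779296875, 0.6000000238418579], [551.9000244140625, -38.70000076293945], [597.5999755859375, 95.4000015258789], [482.5, 134.60000610351562]]
store [[476.72717089 -82.82591517  62.        ]]
knob [[517.47488942  58.06740638 107.        ]]
```

View pics/scene_m.png

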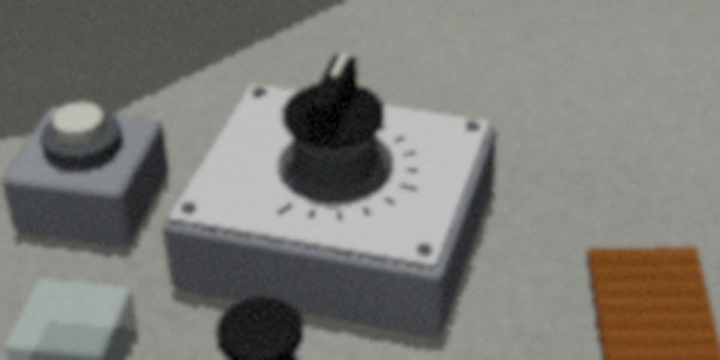

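Call:
step_arm(commands=[[[0, 0, 0], -0.181, 1], [[0, 0, 0], -0.181, 1], [[0, 0, 0], -0.181, 1], [[0, 0, 0], -0.181, 1], [[0, 0, 0], -0.181, 1], [[0, 0, 0], -0.181, 1], [[0, 0, 0], -0.181, 1], [[0, 0, 0], -0.181, 1], [[0, 0, 0], -0.181, 1], [[0, 0, 0], -0.181, 1], [[0, 0, 0], -0.181, 1], [[0, 0, 0], -0.181, 1], [[0, 0, 0], -0.181, 1], [[0, 0, 0], -0.181, 1]])

```text
clock: 1.9
eef_pos: [168.5, -600.0, 399.5]
tcp_rot: [3.133, -0.005, 2.891]
contact_force: [0.4, -0.5, -0.3]
opening: 1.0
```

Call:
step_arm(commands=[[[-9.5, 61, 0], 0, 1], [[-9.5, 61, 0], 0, 1], [[-9.5, 61, 0], 0, 1], [[-9.5, 61, 0], 0, 1], [[-9.5, 61, 0], 0, 1], [[-9.5, 61, 0], 0, 1], [[-9.5, 61, 0], 0, 1], [[-9.5, 61, 0], 0, 1], [[-9.5, 61, 0], 0, 1], [[-9.5, 61, 0], 0, 1], [[-9.5, 61, 0], 0, 1], [[-9.5, 61, 0], 0, 1], [[0, 0, 0], 0, 1]])

```text
clock: 3.52
eef_pos: [461.8, 93.0, 404.9]
tcp_rot: [3.132, 0.001, 2.892]
contact_force: [0.6, -0.3, -0.3]
opening: 0.998
```

Call:
step_arm(commands=[[[-30, -12, 0], 0.08, 1], [[-30, -12, 0], 0, 1], [[0, 0, 0], 0, 1]])

```text
clock: 3.9
eef_pos: [512.6, 52.0, 403.9]
tcp_rot: [3.134, -0.001, 2.813]
contact_force: [-0.6, -0.1, 0.1]
opening: 1.0
```

```bash
python3 - <<'E'
from rig import *
from h import *
import pickle
R=[]
for i in range(4):
    s=sense(); m=camera_model("wrist"); im=grab_frame("wrist"); R.append((s["eef_pos"],s["tcp_rot"],s["contact_force"],s["wrist_torque"]))
    print(*[np.round(x,3) for x in R[-1]])
pickle.dump((m,R),open("w1.pkl","wb")); cv2.imwrite("pics/w1.png",im)
print(proj(m,[515,55,107]))
E
```

```text
[512.581  51.969 403.949] [ 3.134e+00 -1.000e-03  2.813e+00] [-0.632 -0.126  0.116] [-0.01   0.019  0.042]
[511.76   52.399 403.79 ] [ 3.134e+00 -2.000e-03  2.813e+00] [ 0.195 -1.356 -0.313] [ 0.05  -0.012  0.009]
[511.321  52.813 403.862] [ 3.134e+00 -2.000e-03  2.813e+00] [-0.47  -0.151 -0.468] [ 0.009  0.032 -0.025]
[511.083  53.109 403.923] [ 3.134e+00 -2.000e-03  2.814e+00] [ 0.442 -0.068 -0.786] [ 0.038 -0.     0.021]
[[324.81451596 233.04963096]]
```

View pics/w1.png

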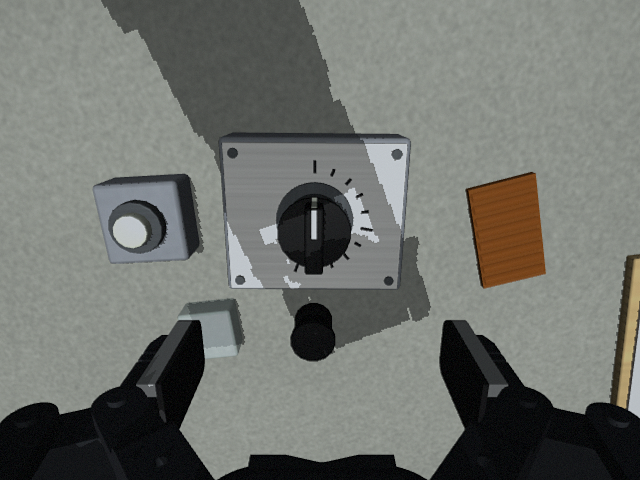

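The wrist view shows the bar knob at about (314,235). Its white pointer end is up, toward the robot. The store button is at (130,231). The bystanders are clear of the box: loupe (313,330), glass block (213,328), tile (507,230).

```bash
python3 - <<'E'
from h import *
import pickle
m,R=pickle.load(open("w1.pkl","rb")); im=cv2.imread("pics/w1.png")
P=cast(m,[(314,197),(314,264),(314,273)],107); print("bar",P.round(1))
d=P[0]-P[1]; print("bar dir yaw",np.arctan2(d[1],d[0]))
print("screws",(S:=cast(m,[(232,153),(397,154),(389,281),(240,280)],50)).round(1),S.mean(0))
for a,b in ((0,3),(1,2)): d=S[a]-S[b]; print(np.arctan2(d[1],d[0]))
for a,b in ((1,0),(2,3)): d=S[a]-S[b]; print(np.arctan2(d[1],d[0])+np.pi/2)
hsv=cv2.cvtColor(im,cv2.COLOR_BGR2HSV); k=((im.min(2)>150)).astype(np.uint8); k[:190]=0;k[280:]=0;k[:,:100]=0;k[:,170:]=0
ys,xs=np.where(k); c,r=cv2.minEnclosingCircle(np.c_[xs,ys].astype(np.float32)); print(c,r,"store",cast(m,c,62).round(1))
ax=cv2.imread("pics/w1.png")[185:290,265:365]; cv2.imwrite("pics/w1c.png",cv2.resize(np.clip(ax.astype(float)*2.5,0,255).astype(np.uint8),None,fx=6,fy=6,interpolation=cv2.INTER_CUBIC)[:600])
E
```

```text
bar [[489.2  56.2 107. ]
 [533.9  40.7 107. ]
 [540.2  38.5 107. ]]
bar dir yaw 2.8071834076379045
screws [[448.3   3.2  50. ]
 [490.  123.   50. ]
 [590.9  87.9  50. ]
 [548.8 -31.6  50. ]] [519.50266216  45.59510579  50.        ]
2.808119425468864
2.8070618503213742
2.8062949946732028
2.802807773791389
(136.0, 245.5) 32.40766143798828 store [[490.  -94.1  62. ]]
```

View pics/w1c.png

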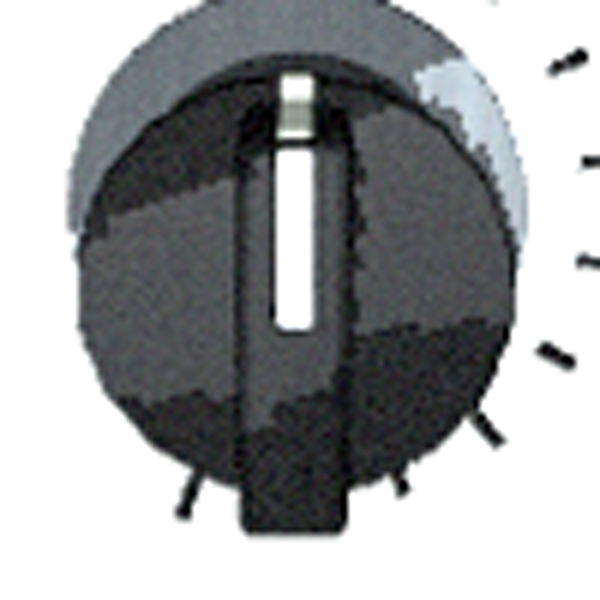

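Call:
step_arm(commands=[[[-9.5, -6.5, 0], 0, 1], [[0, 0, 40], 0, 0.6], [[0, 0, 40], 0, 0.4], [[0, 0, 30], 0, 0.35], [[0, 0, 10], 0, 0.35], [[0, 0, 0], 0, 0.35]], force=40)

```text
clock: 4.85
eef_pos: [519.3, 44.1, 283.2]
tcp_rot: [3.132, 0.003, 2.817]
contact_force: [0.0, -0.0, 0.6]
opening: 0.352
```

```bash
cat > look.py <<'E'
from rig import *
from h import *
import sys
def avg(n):
    R=[]
    for i in range(n):
        s=sense(); m=camera_model("wrist"); im=grab_frame("wrist"); R.append(np.r_[s["eef_pos"],s["tcp_rot"],s["contact_force"],s["wrist_torque"],s["opening"],s["clock"]])
    R=np.array(R); a=np.median(R,0); print("pos",a[:3].round(1),"rot",a[3:6].round(3),"F",R[:,6:9].mean(0).round(2),"M",R[:,9:12].mean(0).round(3),"open",a[12].round(3),"t",R[-1,-1].round(2),"last",R[-1,:3].round(1))
    return m,im
if __name__=="__main__":
    m,im=avg(int(sys.argv[1]))
    if len(sys.argv)>2: cv2.imwrite("pics/"+sys.argv[2],im)
E
python3 look.py 4 w2.png
```

```text
pos [519.6  44.1 283.9] rot [3.131 0.004 2.817] F [-0.23 -0.07  0.39] M [0.009 0.004 0.019] open 0.35 t 5.0 last [519.8  44.2 284.4]
```

View pics/w2.png

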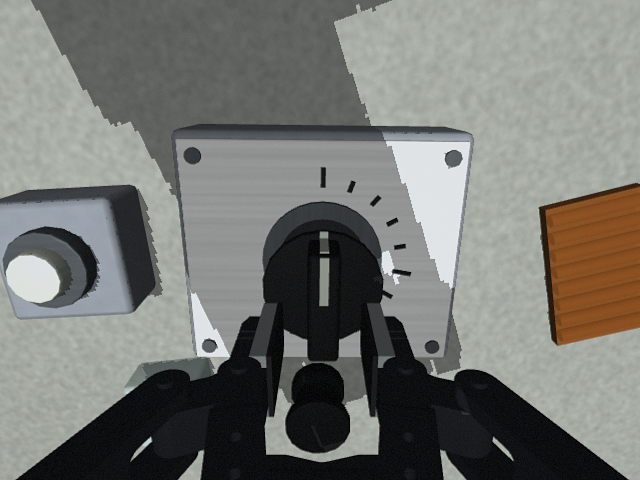

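The wrist view shows the bar at x≈323, centred between the fingertips (inner faces at about 280 and 365). The bar top runs from row 242 to row 360.

```bash
python3 - <<'E'
from rig import *
from h import *
m=camera_model("wrist")
P=cast(m,[(323.5,255),(323.5,360)],107); print(P.round(1),P.mean(0)); d=P[0]-P[1]; print(np.hypot(*d[:2]),np.arctan2(d[1],d[0]))
s=sense(); R=cv2.Rodrigues(np.zeros(3))[0]
from scipy.spatial.transform import Rotation as Q
R=Q.from_euler("xyz",s["tcp_rot"]).as_matrix(); tip=s["eef_pos"]+R@[0,0,165]; print("tip",tip, "delta in tool",R.T@(P.mean(0)-tip))
print("store",cast(m,(33,279),62))
E
```

```text
[[496.4  53.5 107. ]
 [540.7  38.6 107. ]] [518.51614473  46.03928554 107.        ]
46.72529335975469 2.817398712496606
tip [521.15659452  45.62187228 119.44756355] delta in tool [ 2.70204015 -0.58196284 12.42772487]
store [[478.24821457 -93.42562185  62.        ]]
```

Call:
step_arm(commands=[[[0, 0, 12], 0, 0.35], [[0, 0, 9], 0, 0.35], [[0, 0, 0], 0, 0.35]])

```text
clock: 5.42
eef_pos: [520.3, 44.5, 263.3]
tcp_rot: [3.13, 0.008, 2.817]
contact_force: [0.5, 0.2, -0.4]
opening: 0.352
```

```bash
python3 look.py 3
```

```text
pos [520.4  44.5 263.5] rot [3.13  0.008 2.817] F [ 0.14  0.14 -0.24] M [ 0.005 -0.003  0.022] open 0.35 t 5.52 last [520.6  44.5 263.9]
```

Call:
step_arm(commands=[[[2.7, -0.5, 1], 0.008, 0.35], [[0, 0, 0], 0, 0.2], [[0, 0, 0], 0, 0], [[0, 0, 0], 0, 0], [[0, 0, 0], 0, 0], [[0, 0, 0], 0, 0]], force=40)

```text
clock: 6.32
eef_pos: [518.0, 45.0, 263.6]
tcp_rot: [3.129, 0.009, 2.808]
contact_force: [-0.5, 0.1, 0.4]
opening: 0.138
```

```bash
python3 look.py 6 w3.png
```

```text
pos [518.   45.  263.6] rot [3.129 0.009 2.808] F [-0.09  0.63  0.1 ] M [-0.012  0.039 -0.032] open 0.139 t 6.58 last [517.9  45.  263.6]
```

Call:
step_arm(commands=[[[0, 0, 3], 0, 0], [[0, 0, 0], 0, 0]])

```text
clock: 6.88
eef_pos: [518.0, 45.0, 260.4]
tcp_rot: [3.129, 0.009, 2.808]
contact_force: [0.3, 1.3, 1.1]
opening: 0.136
```

```bash
python3 look.py 3
```

```text
pos [518.   45.  260.5] rot [3.129 0.009 2.808] F [-0.07  0.69  1.23] M [-0.036  0.106 -0.042] open 0.137 t 6.98 last [518.   45.  260.5]
```

Call:
step_arm(commands=[[[0, 0, 2.5], 0, 0], [[0, 0, 0], 0, 0]])

```text
clock: 7.28
eef_pos: [518.0, 45.1, 258.0]
tcp_rot: [3.129, 0.009, 2.808]
contact_force: [-0.9, 0.4, 2.1]
opening: 0.139
```

```bash
python3 look.py 3
```

```text
pos [518.   45.  258.1] rot [3.129 0.009 2.808] F [-0.35  0.7   1.73] M [-0.025  0.106 -0.027] open 0.139 t 7.38 last [518.   45.  258.1]
```

Force is 1.2–1.7 N, so this is still the loose play. I'll keep pressing.

Call:
step_arm(commands=[[[0, 0, 3], 0, 0], [[0, 0, 0], 0, 0]])

```text
clock: 7.68
eef_pos: [518.0, 45.0, 255.0]
tcp_rot: [3.129, 0.009, 2.808]
contact_force: [-0.9, -0.7, 1.1]
opening: 0.143
```

```bash
python3 look.py 3
```

```text
pos [518.  45. 255.] rot [3.129 0.009 2.808] F [-0.64  0.26  1.5 ] M [-0.057  0.129  0.001] open 0.141 t 7.78 last [518.   45.  255.1]
```

Call:
step_arm(commands=[[[0, 0, 3], 0, 0], [[0, 0, 0], 0, 0]])

```text
clock: 8.07
eef_pos: [518.0, 45.1, 252.2]
tcp_rot: [3.129, 0.009, 2.808]
contact_force: [-1.9, 0.4, 5.3]
opening: 0.14
```

```bash
python3 look.py 3
```

```text
pos [518.   45.1 252.3] rot [3.129 0.009 2.808] F [-1.62  0.2   4.8 ] M [-0.097  0.341 -0.023] open 0.139 t 8.18 last [518.   45.1 252.4]
```

The spring has started: 4.8 N is about 1.8 mm in. I need roughly 4 mm more.

Call:
step_arm(commands=[[[0, 0, 3], 0, 0], [[0, 0, 0], 0, 0]])

```text
clock: 8.48
eef_pos: [518.0, 45.1, 249.7]
tcp_rot: [3.129, 0.009, 2.808]
contact_force: [-2.4, 0.6, 8.2]
opening: 0.141
```

```bash
python3 look.py 4
```

```text
pos [518.   45.1 249.8] rot [3.129 0.009 2.808] F [-2.57  0.23  7.74] M [-0.115  0.486 -0.041] open 0.141 t 8.62 last [518.   45.1 249.8]
```

Call:
step_arm(commands=[[[0, 0, 1.2], 0, 0], [[0, 0, 0], 0, 0]])

```text
clock: 8.93
eef_pos: [518.0, 45.1, 249.2]
tcp_rot: [3.129, 0.01, 2.808]
contact_force: [-2.8, 0.1, 8.0]
opening: 0.141
```

```bash
python3 look.py 4
```

```text
pos [518.   45.1 249.2] rot [3.129 0.01  2.808] F [-2.45  0.42  7.76] M [-0.143  0.522 -0.052] open 0.14 t 9.07 last [518.   45.1 249.2]
```

Call:
step_arm(commands=[[[0, 0, 0], 0.09, 0], [[0, 0, 0], 0.09, 0]])

```text
clock: 9.38
eef_pos: [517.9, 45.0, 249.7]
tcp_rot: [3.128, 0.007, 2.624]
contact_force: [-2.9, -1.0, 7.2]
opening: 0.141
```

```bash
python3 look.py 4
```

```text
pos [517.9  44.9 249.7] rot [3.128 0.007 2.625] F [-2.52 -0.73  7.22] M [-0.3    0.522 -0.012] open 0.14 t 9.52 last [517.9  44.9 249.7]
```

Call:
step_arm(commands=[[[0, 0, 1.8], 0, 0], [[0, 0, 0.6], 0, 0]])

```text
clock: 9.82
eef_pos: [517.9, 44.9, 247.9]
tcp_rot: [3.128, 0.007, 2.627]
contact_force: [-3.4, 0.1, 8.5]
opening: 0.143
```

```bash
python3 look.py 4
```

```text
pos [517.9  44.9 247.9] rot [3.128 0.007 2.627] F [-3.03 -0.26  8.91] M [-0.097  0.535  0.024] open 0.139 t 9.98 last [517.9  44.9 248. ]
```

Call:
step_arm(commands=[[[0, 0, 0.5], 0.1, 0], [[0, 0, 0.5], 0.1, 0], [[0, 0, 0.5], 0.1, 0]])

```text
clock: 10.4
eef_pos: [517.7, 44.7, 247.6]
tcp_rot: [3.127, 0.003, 2.32]
contact_force: [-3.4, -1.6, 8.7]
opening: 0.138
```

```bash
python3 look.py 4
```

```text
pos [517.7  44.7 247.6] rot [3.127e+00 3.000e-03 2.320e+00] F [-2.9  -0.84  9.11] M [-0.306  0.656  0.066] open 0.137 t 10.55 last [517.7  44.7 247.6]
```

Call:
step_arm(commands=[[[0, 0, 0.5], 0.1, 0], [[0, 0, 0.4], 0.1, 0], [[0, 0, 0.5], 0.1, 0], [[0, 0, 0.4], 0.1, 0]])

```text
clock: 11.1
eef_pos: [517.3, 44.5, 247.2]
tcp_rot: [3.128, -0.003, 1.912]
contact_force: [-3.0, -0.5, 10.0]
opening: 0.139
```

```bash
python3 look.py 4 w4.png
```

```text
pos [517.3  44.5 247.2] rot [ 3.128e+00 -3.000e-03  1.912e+00] F [-3.66 -0.21  9.58] M [-0.247  0.704 -0.038] open 0.139 t 11.25 last [517.3  44.5 247.2]
```

View pics/w4.png

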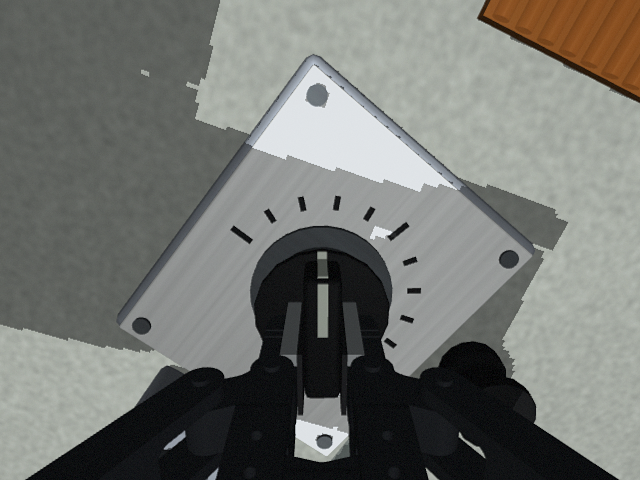

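The bar is still aligned with the fingers, and the pointer is between marks 2 and 3 (about 51°), so the knob follows the gripper.

Call:
step_arm(commands=[[[0, 0, 0.3], 0.1, 0], [[0, 0, 0.3], 0.1, 0], [[0, 0, 0.3], 0.1, 0], [[0, 0, 0.4], 0.1, 0]])

```text
clock: 11.8
eef_pos: [516.9, 44.4, 247.4]
tcp_rot: [3.131, -0.007, 1.504]
contact_force: [-3.3, 0.5, 9.2]
opening: 0.139
```

```bash
python3 look.py 4
```

```text
pos [516.9  44.4 247.4] rot [ 3.131 -0.007  1.504] F [-3.21  0.12  9.02] M [-0.162  0.711 -0.062] open 0.139 t 11.95 last [516.9  44.4 247.4]
```

Call:
step_arm(commands=[[[0, 0, 0.4], 0.092, 0], [[0, 0, 0.4], 0, 0]])

```text
clock: 12.25
eef_pos: [516.8, 44.4, 247.3]
tcp_rot: [3.132, -0.008, 1.412]
contact_force: [-4.0, 0.0, 10.2]
opening: 0.142
```

```bash
python3 look.py 4 w5.png
```

```text
pos [516.8  44.4 247.3] rot [ 3.132 -0.008  1.413] F [-3.16  0.03  9.83] M [-0.163  0.649 -0.011] open 0.141 t 12.4 last [516.8  44.4 247.3]
```

The turn is 1.396 rad and the moment about the knob axis is near zero, so it sits in the click. Now I'll let go.

Call:
step_arm(commands=[[[0, 0, 0], 0, 0.4], [[0, 0, 0], 0, 0.4], [[0, 0, 0], 0, 0.4], [[0, 0, -5], 0, 0.4], [[0, 0, -20], 0, 0.4], [[0, 0, -40], 0, 0.5], [[0, 0, -40], 0, 0.5], [[0, 0, -40], 0, 0.5], [[0, 0, 0], 0, 0.5]])

```text
clock: 13.58
eef_pos: [515.7, 43.4, 397.2]
tcp_rot: [3.129, -0.009, 1.414]
contact_force: [0.5, 0.1, -0.3]
opening: 0.499
```

```bash
python3 look.py 4 w6.png; python3 - <<'E'
from rig import *
from h import *
s=sense();m=camera_model("wrist")
print(proj(m,[[518.6,46,107],[480,-90,62]]))
E
```

```text
pos [514.8  43.4 394.8] rot [ 3.133 -0.008  1.414] F [-0.05  0.14  0.15] M [0.007 0.005 0.01 ] open 0.499 t 13.72 last [514.4  43.3 393.3]
[[325.02565197 229.2436622 ]
 [304.34044655 371.07127098]]
```

View pics/w6.png

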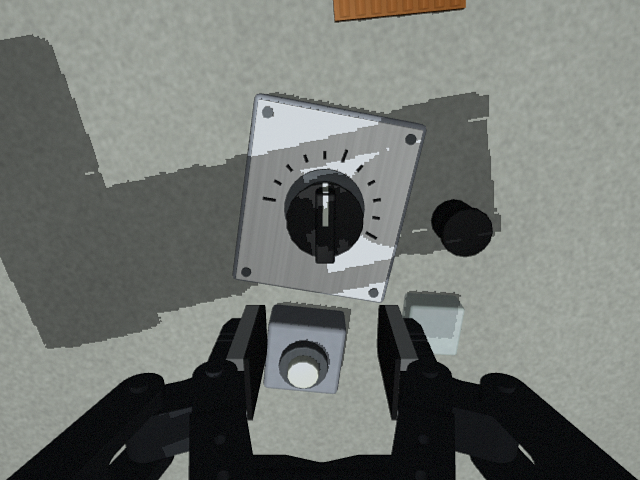

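The pointer is now at (325,190), on the fifth mark (325,155). That is click 4, and the bar is upright again. The store button is at (303,374), and the loupe and glass block look undisturbed.

```bash
python3 - <<'E'
from rig import *
from h import *
from scipy.spatial.transform import Rotation as Q
m=camera_model("wrist"); im=cv2.imread("pics/w6.png")
k=(im.min(2)>150).astype(np.uint8); k[:355]=0;k[392:]=0;k[:,:283]=0;k[:,325:]=0
n,l,st,ce=cv2.connectedComponentsWithStats(k); i=1+st[1:,4].argmax(); print(st[i],ce[i])
T=cast(m,ce[i],62)[0]; s=sense(); R=Q.from_euler("xyz",s["tcp_rot"]).as_matrix()
print("store",T,"tool delta of tip",R.T@(T-s["eef_pos"])-[0,0,173], s["eef_pos"])
P=cast(m,[(325,200),(325,263)],107); print(P, np.hypot(*(P[0]-P[1])[:2]))
E
```

```text
[288 362  30  27 617] [302.47649919 374.76823339]
store [477.78864601 -93.42102704  62.        ] tool delta of tip [-143.05893325  -16.30704605  156.88080337] [514.32805872  43.31602954 392.93952807]
[[521.5650078   65.03660506 107.        ]
 [514.96529596  22.90158994 107.        ]] 42.648747871510864
```

Call:
step_arm(commands=[[[-48, -5.5, 0], 0, 0], [[-48, -5.5, 0], 0, 0], [[-47, -5.5, 0], 0, 0], [[0, 0, 40], 0, 0], [[0, 0, 40], 0, 0], [[0, 0, 40], 0, 0], [[0, 0, 15], 0, 0], [[0, 0, 0], 0, 0]])

```text
clock: 14.78
eef_pos: [470.9, -98.2, 243.2]
tcp_rot: [-3.13, -0.007, 1.414]
contact_force: [0.0, -0.1, 0.6]
opening: -0.002
```

```bash
python3 look.py 3 w7.png; python3 - <<'E'
from rig import *
from h import *
from scipy.spatial.transform import Rotation as Q
s=sense();R=Q.from_euler("xyz",s["tcp_rot"]).as_matrix()
print(R.T@(np.array([477.8,-93.4,62])-s["eef_pos"])-[0,0,173], proj(camera_model("wrist"),[477.8,-93.4,62]))
E
```

```text
pos [471.1 -98.2 243.8] rot [-3.131 -0.007  1.414] F [ 0.09 -0.04  0.71] M [ 0.029 -0.007 -0.026] open -0.001 t 14.88 last [471.6 -98.3 244.7]
[ 4.54912181  6.20251691 10.43220319] [[336.42787841 296.86580468]]
```

View pics/w7.png

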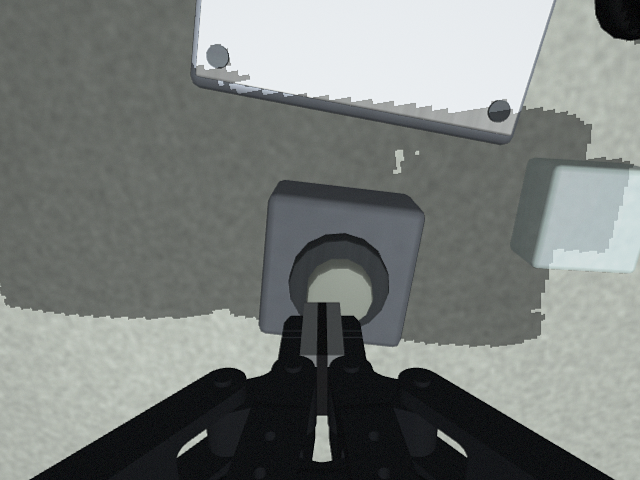

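The button (centre about 340,293) is slightly right of and ahead of the closed tips, which agrees with the computed shift.

Call:
step_arm(commands=[[[4.5, 6.5, 0], 0, 0], [[0, 0, 8], 0, 0], [[0, 0, 4], 0, 0], [[0, 0, 4], 0, 0], [[0, 0, 1.5], 0, 0], [[0, 0, 0.5], 0, 0]])

```text
clock: 15.68
eef_pos: [480.8, -94.7, 229.2]
tcp_rot: [-3.14, -0.007, 1.414]
contact_force: [-4.2, 1.3, 16.7]
opening: -0.003
```

```bash
python3 look.py 3
```

```text
pos [480.8 -94.7 229.3] rot [-3.14  -0.007  1.414] F [-3.62  1.07 14.2 ] M [ 0.134  0.594 -0.01 ] open 0.002 t 15.78 last [480.8 -94.7 229.3]
```

The force is 14–17 N (5 N is enough) and the tips are about 6 mm below the button's rest height, so it is fully down. Now I'll release and retreat.

Call:
step_arm(commands=[[[0, 0, -10], 0, 0], [[0, 0, -40], 0, 0], [[0, 0, -50], 0, 0], [[0, 0, -50], 0, 0], [[-40, 0, -20], 0, 0], [[-40, 0, 0], 0, 0], [[-20, 0, 0], 0, 0], [[0, 0, 0], 0, 0], [[0, 0, 0], 0, 0]])

```text
clock: 16.95
eef_pos: [463.9, -196.7, 406.2]
tcp_rot: [-3.141, -0.006, 1.414]
contact_force: [0.3, -0.2, -0.2]
opening: -0.002
```

```bash
python3 look.py 3; python3 - <<'E'
from rig import *
import cv2,numpy as np
b=grab_frame("side"); a=grab_frame("scene")
cv2.imwrite("pics/end.png",np.vstack([cv2.resize(i,None,fx=3,fy=3,interpolation=2) for i in (a[205:305,170:410],)]+[cv2.resize(b[195:275,170:410],None,fx=3,fy=3,interpolation=2)]))
for n,i,r in (("scene",a,(185,210,210,245)),("side",b,(360,196,384,212))):
    o=cv2.imread(f"pics/{n}0.png"); f=lambda q:np.argwhere(q[r[1]:r[3],r[0]:r[2]].min(2)>130).mean(0)
    print(n,f(o),f(i))
E
```

```text
pos [ 464.  -196.6  406.1] rot [-3.141 -0.006  1.415] F [ 0.27  0.06 -0.15] M [ 0.005 -0.011 -0.036] open -0.002 t 17.05 last [ 464.1 -196.5  406.1]
scene [18.61594203 10.16666667] [22.18181818 17.72727273]
side [ 6. 11.] [8.25 8.25]
```

View pics/end.png

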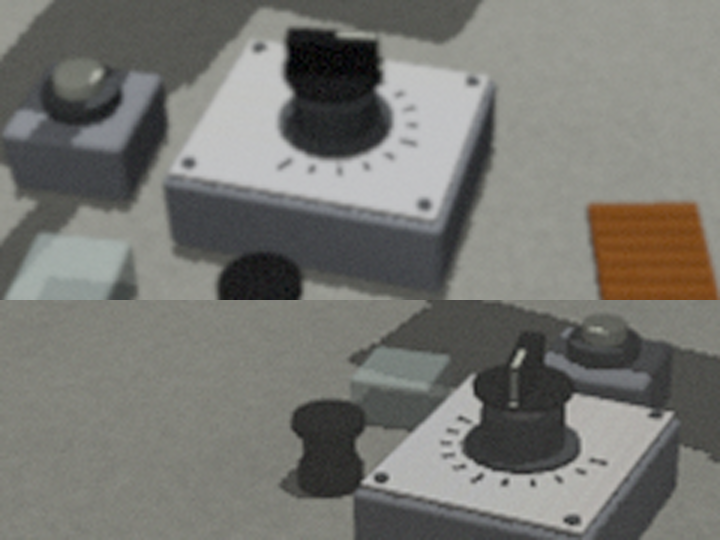

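The end views show the knob up, turned to click 4, the store button up again (in shadow), and the bystanders where they were.

```bash
python3 -c "
from rig import *
print(sign_off())"
```

```text
the job is handed in; nothing more can be done
None
```

I turned the knob four clicks clockwise, pressed and released the store button, and handed the job in at about 17 s of the 48 s. No verdict was reported.

- **Knob:** I gripped the bar, pressed through about 9 mm of loose play into the spring, and turned it 1.396 rad. The force was mostly about 9 N. It dipped to 7.2 N early in the turn, which I corrected, and single readings reached 10.2 N, below the 11 N reset.
- **After letting go:** the wrist picture shows the pointer on the fourth-click mark. The bar's image length fits full height, though I judged its ends by eye.
- **Store button:** I pressed it about 6 mm down at 14–17 N (5 N is enough) and then retreated.
- **Final pictures:** they show the knob and button up, and the tile, loupe and glass block apparently unmoved. The last force readings were near zero, so nothing is touching the robot.
- **Check that failed:** an automatic brightness comparison of the button before and after was useless because the arm's shadow lay on it. I judged the button to be up by eye.

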